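Start the mould steriliser with its two-key chord

ROBOT

A 7-joint arm with a two-finger parallel gripper is mounted at the origin on the work surface. World frame = base frame: x ahead of the robot, y to its left, z up, the work surface at z = 0. Lengths are in m, angles in rad, forces in N, time in s.
With the tool pointing down it reaches from about 0.35 to 0.9 m from the base axis. Payload 8.1 kg.
Tool frame: the origin (TCP) lies between the finger pads; the fingertips stand 25 mm ahead of it and the grasp point (between the pads) lies 6 mm ahead of it; z points along the fingers, y is the direction in which the jaws open and shut (so a half turn about z gives the same grasp; the last joint's range is limited). The gripper opens to 92 mm and grips with 3 to 60 N. Pads are 19 mm wide; open, the fingers measure 130 mm over their backs; the gripper's body (75 mm by 190 mm) begins 47 mm behind the grasp point.
Start: joints at [-1.434, 0.434, 0.025, 1.573, -0.012, 1.134, -0.075], TCP at [0.148, 0.607, 0.252] pointing down, gripper open.
Joint ranges: [-2.62, 2.62], [-0.44, 2.09], [-1.27, 1.32], [0.08, 2.57], [-1.32, 4.46], [0.12, 2], [-2.74, 2.74]. Speed limits (rad/s): [2.22, 2.22, 3.01, 3.01, 3.14, 3.14, 3.14].

INTERFACE

Orientations are given as a rotation vector (axis times angle).
In Python, from cell import * gives the robot as it stands.
- The arm moves only by the shell command python3 -m jog 'ROWS' [FORCE]. ROWS is JSON, one flat list of numbers, 5 for each row, row after row: the finger opening in mm, from 0 to 91.8, then the shift along the tool's x, y, z in units of 40 mm (1.0 is 40 mm), then the turn about the tool's z in units of 6 degrees (1.0 is 6 degrees). A call has 1 to 20 rows; each row shifts and turns the pose as measured when the row begins, along the tool's axes as they then stand; what a row does not reach is not made up. A row lasts 1/12 s, in which the tool goes at most 41.7 mm and 7.16 degrees, less where a joint would pass 70% of its speed; a pose out of reach is approached as far as the arm can. A call is refused whole if a number of a shift passes 1 or a number of a turn 1, either way. A call with a gripper value outside its range is refused whole. The fingers move at their own pace and stop on an object; FORCE is the grip in N (left out, the last holds). Time passes only in rows, so rows that do not move let the fingers close. It gives the time, the measured TCP pose, the force and the opening at its end, in the units of the state.
- observe(): the state, without advancing time (a new reading comes with each control period).
- get_image(name): name is "scene" or "top" or "wrist"; returns the picture (420x560x3 uint8, red, green, blue); there is no depth.
- camera_params(name): a dict with "intrinsics" (3x3 intrinsics, pixels), "dist_coeffs" ([k1, k2, p1, p2, k3] as OpenCV has them; the pictures are not rectified), "xyz" and "orientation" of the camera in the world. Camera axes: x right, y down, z forward; pixel columns grow to the right and rows downward; lengths in m; the calibration is good to about 2 mm. A picture is of the moment at which its call begins: read the wrist's pose just before it. camera_params takes no time and is no camera call; for the wrist camera it gives the pose at the moment of the call.
- sign_off(): hands the job in, once; it reports no verdict.
The state is a dict: "clock": time; "joints": joint angles; "dq": joint speeds; "joint_efforts": joint torques, N m; "position": TCP position; "ee_rot": TCP orientation; "force": force on the tool from outside, world axes, zero at the start; "ft_torque": the same for the moment, N m; "width": opening from 0.0 (shut) to 1.0 (fully open).
Only numpy, scipy, OpenCV 4.12 (cv2) and the standard library are available. Lean on these libraries where they do the work, as an engineer would, in place of code of your own. Each camera call takes 0.05 s, during which the arm holds its last target. There are 200 camera calls.

TASK

Start the mould steriliser: with your fingers push its blue-fronted drawer fully shut, then press its two green start keys all the way down together, hold both down for three seconds, then let both go and move clear. Only push and press: do not pick up or move the kitchen things standing around, and leave the red stop button alone.

Things in the scene. Friction and masses are not known exactly. Their poses are not given: they have to be found in the camera images.
- steriliser: Low white cabinet, fixed to the table, 200 mm deep (x) by 400 mm wide (y) by 90 mm high, flat top. Origin at the centre of its underside, on the table; +x points into it from its front, +y to its left as seen from the robot. The drawer is in the middle of its front (-x) face. It stands in another place and yaw each time.
- drawer (a joint): Opening of the drawer in m: 0 fully shut (hard stop), 0.08 fully open; it starts 0.04 to 0.08 open. It slides along the steriliser's x axis, is pushed shut toward the steriliser's +x, resists with about 3 N of friction and stays where it is left.
- drawer_front (a point): Point in the middle of the front face of the drawer's blue front panel, 55 mm above the table. The panel is upright, 260 mm wide, 20 mm thick, from 18 to 78 mm above the table, square to the steriliser's x axis; moves with the drawer. Shut, this face stands 20 mm proud of the cabinet's front, 120 mm from the steriliser's origin. Behind the panel the drawer is filled level with purple moulds. Axes as the steriliser's.
- pod: Black start-key plate 75 mm (x) by 135 mm (y) by 10 mm, fixed on the steriliser's top, on its left or right half, turned a little differently each time. Origin at the centre of its underside, 90 mm above the table. The two keys sit along its y axis.
- key_left_top (a point): Centre of the top face of the green key on the pod's +y side: round, 26 mm across, 30 mm from the pod's centre, so the two keys are 60 mm apart centre to centre; the top is 124 mm above the table when up. The grey housing ring around it is 42 mm across and its top is 112 mm above the table. Moves with the key; axes as the pod's (z up).
- key_left (a joint): How far the left green key is pressed, in m: 0 up, 0.008 fully down. A spring returns it; it needs about 1.5 N to start and 5 N to be fully down.
- key_right_top (a point): Centre of the top face of the green key on the pod's -y side; in all else like the left one.
- key_right (a joint): How far the right green key is pressed, in m: 0 up, 0.008 fully down. Same spring.
- stop_top (a point): Centre of the top face of the red stop button, 36 mm across, on a yellow 66 mm square plate on the other half of the steriliser's top; its top is 124 mm above the table. To be left alone.
- stop (a joint): How far the red stop button is pressed, in m: 0 up, 0.008 fully down. Leave it up.
- jar: Loose greenish glass jar with a steel cap, 68 mm across, 110 mm high, on the table in front of the cabinet, to the left of the drawer. Origin at the centre of its underside. Leave it standing.
- cup: Loose white ceramic cup, 72 mm across, 75 mm high, on the table in front of the cabinet, to the right of the drawer. Origin at the centre of its underside. Leave it standing.
- jar_lid: Loose brass jar lid, 62 mm across, 13 mm high, on the steriliser's top near its rear edge, about midway. Origin at the centre of its underside. Leave it.
- bowl: Loose pale blue bowl, 150 mm across, 75 mm high, on the dark kitchen scale to the left. Origin at the centre of its underside. Leave it.
- spoon: Loose wooden-handled spoon lying on the table at the left. Leave it.
- notebook: Loose red notebook, 210 by 150 by 16 mm, lying at the right. Origin at the centre of its underside. Leave it.
- tin: Loose steel tin with a paper label, 60 mm across, 90 mm high, standing at the right. Origin at the centre of its underside. Leave it.

How it is judged:
On the way, in this order (a step that is already met when the one before it is completed fails the run):
1. the drawer is pushed fully shut (within 4 mm) (value of joint drawer below 0.004 m), for 0.2 s.
2. both green keys are held down together (each at least 6 of its 8 mm) for 2.5 s, the drawer shut (value of joint each of key_left, key_right above 0.006 m and value of joint drawer below 0.006 m), for 2.5 s.
At the end, for the whole second after the job is handed in: The drawer is shut (within 6 mm), both green keys and the red stop are up again (within 1.5 mm), and the kitchen things are at rest where they stood (within 25 mm) (value of joint drawer below 0.006 m and value of joint each of key_left, key_right, stop below 0.0015 m and linear speed of each of jar, cup, jar_lid, bowl, spoon, notebook, tin below 0.02 m/s and distance of each of jar, cup, jar_lid, bowl, spoon, notebook, tin from where it was at the start of the episode below 0.025 m); the robot touches nothing.
It fails at once if a green key is pressed (beyond 4 mm) while the drawer is still open (more than 10 mm) (value of joint drawer above 0.01 m and value of joint any of key_left, key_right above 0.004 m).
It fails at once if one green key is pressed down (beyond 6 mm) while the other is still up (under 1 mm): they go together ((value of joint key_left above 0.006 m and value of joint key_right below 0.001 m) or (value of joint key_right above 0.006 m and value of joint key_left below 0.001 m)).
It fails at once if the red stop is pressed (beyond 3 mm) (value of joint stop above 0.003 m).
It fails at once if a kitchen thing is lifted, carried or shoved (more than 25 mm) or knocked over (distance of any of jar, cup, jar_lid, bowl, spoon, notebook, tin from where it was at the start of the episode above 0.025 m or angle between any of jar, cup, bowl, tin's own z axis and vertical above 0.5 rad).
It also fails if it takes over 51 s, if anything falls off the work surface, if the arm or the gripper's body presses on something with over 40 N, if the wrist force passes 120 N, or if a joint passes its speed limit or range.

## Working session

There is one attempt and no reset: what is moved stays moved. The work goes in short steps, Python scripts to look and compute and a shell command to move; the robot and the scene stay as the last step left them, time stands still between calls to the robot, and variables do not carry over. Pictures are saved under pics/ and viewed, about 8 in all and at most 12, crops included, and the job is handed in when it is done.

```bash
mkdir -p pics; cat > h.py <<'E'
from cell import *
import numpy as np, cv2
from scipy.spatial.transform import Rotation as R
def Rm(o):
    o=np.array(o,float)
    return o if o.shape==(3,3) else R.from_rotvec(o).as_matrix()
def cast(p,uv,z):
    uv=np.array(uv,float).reshape(-1,1,2)
    n=cv2.undistortPoints(uv,np.array(p["intrinsics"],float),np.array(p["dist_coeffs"],float)).reshape(-1,2)
    d=np.c_[n,np.ones(len(n))]@Rm(p["orientation"]).T
    c=np.array(p["xyz"]); return c+d*((z-c[2])/d[:,2])[:,None]
def proj(p,X):
    M=Rm(p["orientation"]).T; c=np.array(p["xyz"])
    return cv2.projectPoints(np.array(X,float).reshape(-1,3),cv2.Rodrigues(M)[0],-M@c,np.array(p["intrinsics"],float),np.array(p["dist_coeffs"],float))[0].reshape(-1,2)
def blobs(im,lo,hi,amin=60):
    h=cv2.cvtColor(im,cv2.COLOR_RGB2HSV); m=cv2.inRange(h,lo,hi)
    m=cv2.morphologyEx(m,cv2.MORPH_OPEN,np.ones((3,3)))
    n,l,s,c=cv2.connectedComponentsWithStats(m)
    return [(c[i].round(1).tolist(),s[i].tolist()) for i in range(1,n) if s[i][4]>=amin],l
E
python3 - <<'E'
from h import *
print(observe())
for n in("scene","top","wrist"):
    p=camera_params(n); im=get_image(n); cv2.imwrite(f"pics/a_{n}.png",im[:,:,::-1]); print(n,p)
    for k,lo,hi in(("green",(45,90,50),(85,255,255)),("blue",(100,100,40),(130,255,255)),("red",(0,150,80),(6,255,255)),("yel",(20,120,100),(33,255,255))):
        print(k,blobs(im,lo,hi)[0])
E
```

```text
{'clock': 0.0, 'joints': array([-1.43359125,  0.4352571 ,  0.02495757,  1.5740851 , -0.01159738,
        1.13398401, -0.07504687]), 'dq': array([ 0.00030197,  0.00058798, -0.00091643,  0.00041637, -0.00054384,
        0.00090457, -0.00122121]), 'joint_efforts': array([ 8.70818349e-04, -6.67853236e+01,  9.85439345e-01, -3.14458001e+01,
       -6.04481692e-02,  4.28103260e-02,  1.65922324e-04]), 'position': array([0.14837951, 0.60665418, 0.2509282 ]), 'ee_rot': array([-3.75779245e-01, -3.11898651e+00,  2.49422739e-03]), 'force': array([ 0.60988621, -0.4827009 ,  0.06876529]), 'ft_torque': array([-0.00773099,  0.03856533, -0.00468385]), 'width': 0.9964429896123043}
scene {'intrinsics': array([[446.13200064,   0.        , 290.81474937],
       [  0.        , 446.13200064, 217.28044307],
       [  0.        ,   0.        ,   1.        ]]), 'dist_coeffs': array([-0.12326412,  0.        ,  0.        ,  0.        ,  0.        ]), 'xyz': array([1.15832044, 0.77370032, 0.93230953]), 'orientation': array([-0.88727844, -2.47330097,  1.1375768 ])}
green []
blue [([329.5, 50.0], [309, 34, 45, 35, 
[... 718 characters left out ...]
[273, 169, 9, 9, 68])]
blue [([147.5, 74.0], [94, 59, 83, 29, 1393]), ([258.2, 200.2], [192, 187, 134, 28, 533]), ([262.9, 221.7], [219, 211, 89, 23, 623]), ([110.5, 219.0], [100, 216, 22, 7, 145])]
red [([452.2, 198.8], [428, 164, 49, 70, 3288]), ([224.2, 180.3], [219, 175, 12, 12, 114])]
yel []
wrist {'intrinsics': array([[308.77568842,   0.        , 279.05173962],
       [  0.        , 308.77568842, 210.39692984],
       [  0.        ,   0.        ,   1.        ]]), 'dist_coeffs': array([0.01831525, 0.        , 0.        , 0.        , 0.        ]), 'xyz': array([0.08370611, 0.62258218, 0.38399116]), 'orientation': array([2.30852687, 1.81158894, 0.22786068])}
green []
blue []
red []
yel []
```

View pics/a_top.png

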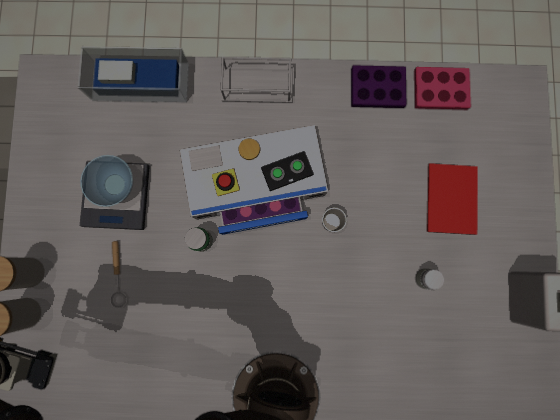

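View pics/a_scene.png

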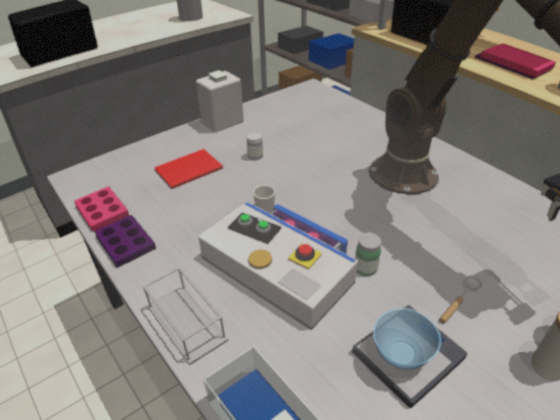

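```bash
python3 - <<'E'
from h import *
p=camera_params("top"); im=cv2.imread("pics/a_top.png")[:,:,::-1]
K=cast(p,[[277.1,172.7],[297,165.1]],.124); print("keys",K.round(4),np.linalg.norm(K[0]-K[1]))
print("stop",cast(p,[[224.2,180.3]],.124))
b,l=blobs(im,(100,100,40),(130,255,255),300)
h=cv2.cvtColor(im,cv2.COLOR_RGB2HSV)
for y in range(195,240,3): print(y,[tuple(int(v) for v in h[y,x]) for x in range(235,300,16)])
print(observe()["ee_rot"],R.from_rotvec(observe()["ee_rot"]).as_matrix().round(3))
E
```

```text
keys [[ 0.6386  0.0098  0.124 ]
 [ 0.6615 -0.0456  0.124 ]] 0.05997939794513652
stop [[0.61378646 0.15736902 0.124     ]]
195 [(114, 9, 136), (120, 8, 136), (120, 6, 135), (110, 175, 127), (112, 48, 133)]
198 [(120, 8, 135), (114, 9, 136), (109, 175, 128), (110, 49, 134), (9, 15, 117)]
201 [(120, 8, 135), (109, 173, 128), (109, 48, 133), (145, 130, 63), (10, 18, 127)]
204 [(109, 178, 126), (113, 27, 112), (146, 140, 62), (147, 134, 61), (152, 47, 70)]
207 [(115, 11, 135), (147, 132, 62), (147, 132, 62), (147, 124, 64), (147, 99, 67)]
210 [(147, 122, 44), (167, 131, 105), (146, 134, 63), (146, 128, 64), (149, 111, 53)]
213 [(147, 121, 42), (158, 131, 72), (148, 125, 63), (149, 78, 75), (110, 185, 120)]
216 [(146, 119, 43), (146, 134, 63), (148, 90, 54), (109, 182, 123), (110, 177, 128)]
219 [(146, 130, 63), (147, 82, 56), (110, 179, 124), (110, 175, 130), (110, 225, 43)]
222 [(148, 76, 64), (110, 182, 125), (110, 173, 130), (110, 62, 86), (8, 18, 115)]
225 [(109, 177, 127), (110, 172, 129), (110, 59, 86), (10, 14, 106), (8, 18, 115)]
228 [(109, 173, 130), (111, 60, 85), (8, 18, 113), (9, 16, 115), (4, 16, 115)]
231 [(112, 71, 65), (8, 18, 112), (4, 16, 115), (8, 17, 117), (9, 15, 118)]
234 [(13, 16, 110), (9, 17, 107), (11, 18, 111), (8, 18, 113), (8, 18, 114)]
237 [(11, 18, 114), (8, 18, 113), (11, 18, 114), (9, 15, 116), (9, 16, 114)]
[-3.75873644e-01 -3.11902343e+00  1.88088280e-03] [[-0.971  0.238 -0.   ]
 [ 0.238  0.971 -0.001]
 [-0.    -0.001 -1.   ]]
```

The top view shows the cabinet with its drawer open. Green keys are at (277,173) and (297,165), the stop at (224,180), and the blue panel runs about (219,230)–(307,215). The jar is at (197,238) and the cup at (334,219), close to the panel's ends. The scene view agrees.

```bash
python3 - <<'E'
from h import *
p=camera_params("top"); im=cv2.imread("pics/a_top.png")[:,:,::-1]
h=cv2.cvtColor(im,cv2.COLOR_RGB2HSV); m=cv2.inRange(h,(100,130,90),(120,255,255)); m[:,:185]=0;m[:180]=0;m[:,340:]=0
n,l,s,c=cv2.connectedComponentsWithStats(m)
for i in range(1,n):
    if s[i][4]<100: continue
    ys,xs=np.where(l==i); P=cast(p,np.c_[xs,ys],.078)[:,:2]
    r=cv2.minAreaRect((P*1000).astype(np.float32)); print(s[i],r, cv2.boxPoints(r).round(0).tolist())
# key height from two views
ps=camera_params("scene"); ims=cv2.imread("pics/a_scene.png")[:,:,::-1]
gb,_=blobs(ims,(45,80,40),(85,255,255),20); print(gb)
K=cast(p,[[277.1,172.7],[297,165.1]],.124)
print("proj keys in scene",proj(ps,K))
J=cast(p,[[197,237],[334.5,213]],.1); print("jar/cup rough",J)
from itertools import product
def tri(a,b):
    P1=[cast(p,[a],z)[0] for z in(0,.3)];P2=[cast(ps,[b],z)[0] for z in(0,.3)]
    d1=P1[1]-P1[0];d2=P2[1]-P2[0]
    t=np.linalg.lstsq(np.c_[d1,-d2],P2[0]-P1[0],rcond=None)[0]
    A=P1[0]+t[0]*d1;B=P2[0]+t[1]*d2; return (A+B)/2,np.linalg.norm(A-B)
for a,b in product([[277.1,172.7],[297,165.1]],[g[0] for g in gb]): print(tri(a,b))
E
```

```text
[192 187 134  28 504] ((566.1504516601562, 61.46406555175781), (11.070829391479492, 391.09466552734375), 11.814114570617676) [[521.0, 252.0], [601.0, -131.0], [612.0, -129.0], [532.0, 254.0]]
[218 211  90  22 562] ((504.30169677734375, 48.53339385986328), (17.89549446105957, 257.5176086425781), 11.840325355529785) [[469.0, 173.0], [522.0, -79.0], [539.0, -76.0], [487.0, 176.0]]
[([244.5, 217.1], [241, 214, 8, 7, 51]), ([262.9, 224.0], [259, 221, 9, 7, 54])]
proj keys in scene [[261.99010978 222.11890695]
 [243.61524209 215.49592191]]
jar/cup rough [[ 0.45490077  0.23090053  0.1       ]
 [ 0.53112307 -0.15474154  0.1       ]]
(array([ 0.65548872, -0.00535208,  0.13808924]), np.float64(0.049045470762437225))
(array([0.63855378, 0.01090891, 0.11806427]), np.float64(0.003147000055818414))
(array([ 0.66140902, -0.04476746,  0.11885429]), np.float64(0.0031136458881412987))
(array([ 0.64463631, -0.02677344,  0.10235303]), np.float64(0.05732440741046624))
```

```bash
python3 -m jog '[0,-0.66,-0.76,0,0, 0,-0.66,-0.76,0,0, 0,-0.66,-0.76,0,0, 0,-0.66,-0.76,0,0, 0,-0.66,-0.76,0,0, 0,-0.66,-0.76,0,0, 0,-0.66,-0.76,0,0, 0,-0.66,-0.76,0,0, 0,-0.66,-0.76,0,0, 0,-0.66,-0.76,0,0, 0,-0.66,-0.76,0,0, 0,-0.66,-0.76,0,0, 0,-0.66,-0.76,0,0, 0,-0.66,-0.76,0,0]'
cat > where.py <<'E'
from h import *
import sys
x,y,z,a=map(float,sys.argv[1:5]) # target TCP, jaw angle deg
o=observe();M=Rm(o["ee_rot"]);d=M.T@(np.array([x,y,z])-o["position"])/.04
j=np.degrees(np.arctan2(M[1,1],M[0,1]))
print("clock",o["clock"],"pos",o["position"].round(4),"jaw",j.round(2),"tilt",M[:,2].round(4),"width",o["width"],"F",o["force"].round(1))
print("shift units",d.round(2),"turn units",(-((a-j+90)%180-90)/6).round(2))
Rz=lambda t:np.array([[np.cos(t),-np.sin(t)],[np.sin(t),np.cos(t)]])
E
python3 where.py .4455 .036 .16 101.9
```

```text
clock: 1.32
position: [0.408, 0.095, 0.247]
ee_rot: [-0.351, -3.118, -0.001]
force: [1.9, 0.6, 0.0]
width: 0.036
clock 1.3167 pos [0.408 0.095 0.247] jaw 77.16 tilt [-0.0038  0.0014 -1.    ] width 0.03566022185767909 F [1.9 0.6 0. ]
shift units [-1.25 -1.23  2.17] turn units -4.12
```

```bash
python3 -m jog '[0,-0.62,-0.62,0,0, 0,-0.62,-0.62,0,0, 0,0,0,0.5,-1, 0,0,0,0.5,-1, 0,0,0,0.5,-1, 0,0,0,0.5,-1, 0,0,0,0.2,-0.2, 0,0,0,0,0,0,0,0,0,0]'
python3 where.py .4455 .036 .077 101.9
python3 - <<'E'
from h import *
p=camera_params("wrist"); im=get_image("wrist"); cv2.imwrite("pics/b_wrist.png",im[:,:,::-1])
print(proj(p,[[.4945,.0465,.078],[.6386,.0098,.124],[.6615,-.0456,.124]]))
b,_=blobs(im,(45,90,50),(85,255,255)); print(b); print(cast(p,[x[0] for x in b],.124) if b else 0)
E
```

```text
clock: 2.07
position: [0.4505, 0.02, 0.1566]
ee_rot: [-0.343, 3.121, -0.002]
force: [0.4, 0.6, 0.9]
width: 0.005
clock 2.0667 pos [0.4505 0.02   0.1566] jaw 102.54 tilt [ 0.002 -0.001 -1.   ] width 0.004638901167166122 F [0.4 0.6 0.9]
shift units [0.04 0.42 1.99] turn units 0.11
[[300.86636628 288.31704341]
 [207.68535199 490.79528887]
 [125.56521204 502.74634146]]
[]
0
```

View pics/b_wrist.png

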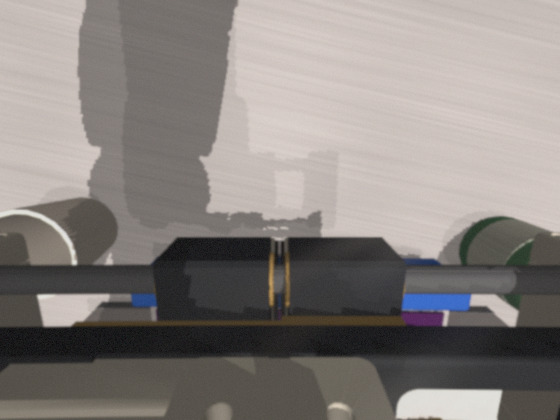

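The wrist view looks past the closed fingers. The blue front is behind them at (132–155, ~300) and (405–470, 262–310), with the cup at left (30,230) and the jar at right (510,260), both clear of the fingers. Next I go down in front of the panel.

```bash
python3 -m jog '[0,0.2,0.42,0,0, 0,0,0,0.6,0, 0,0,0,0.6,0, 0,0,0,0.6,0, 0,0,0,0.2,0, 0,0,0,0,0]'
python3 where.py .4945 .0465 .077 101.9
python3 - <<'E'
from h import *
for n in("top",):
    im=get_image(n); cv2.imwrite("pics/c_top.png",cv2.resize(im[130:270,170:370],None,fx=3,fy=3)[:,:,::-1])
E
```

```text
clock: 2.62
position: [0.4448, 0.0377, 0.0804]
ee_rot: [-0.333, 3.108, 0.002]
force: [-0.0, 0.6, -0.5]
width: 0.007
clock 2.6167 pos [0.4448 0.0377 0.0804] jaw 102.23 tilt [ 0.0155  0.0031 -0.9999] width 0.007352838690611175 F [-0.   0.6 -0.5]
shift units [-1.26 -0.05  0.1 ] turn units 0.06
```

View pics/c_top.png

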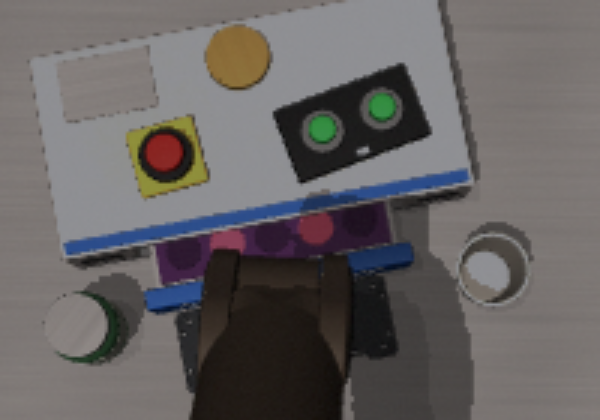

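The gripper is in front of the panel, clear of the jar (80,325) and the cup (492,270), and the keys and stop are untouched. I push now.

```bash
python3 -m jog '[0,-0.4,0,0.1,0, 0,-0.4,0,0,0, 0,-0.4,0,0,0, 0,-0.3,0,0,0, 0,-0.3,0,0,0, 0,-0.3,0,0,0, 0,-0.3,0,0,0]'
python3 where.py .4945 .0465 .077 101.9
```

```text
clock: 3.25
position: [0.5226, 0.0542, 0.0834]
ee_rot: [0.323, -3.103, -0.004]
force: [-63.1, -12.9, 45.0]
width: 0.003
clock 3.25 pos [0.5226 0.0542 0.0834] jaw 101.9 tilt [-2.160e-02  2.000e-04 -9.998e-01] width 0.002965415672233988 F [-63.1 -12.9  45. ]
shift units [ 0.72 -0.04  0.17] turn units -0.0
```

```bash
python3 -m jog '[0,0.25,0,0,0, 0,0.25,0,0,0,0,0,0,0,0]'
python3 - <<'E'
from h import *
print(observe()["force"],observe()["position"])
p=camera_params("top"); im=get_image("top"); cv2.imwrite("pics/d_top.png",cv2.resize(im[130:270,170:370],None,fx=3,fy=3)[:,:,::-1])
h=cv2.cvtColor(im,cv2.COLOR_RGB2HSV); m=cv2.inRange(h,(100,130,90),(120,255,255)); m[:,:185]=0;m[:180]=0;m[:,340:]=0
n,l,s,c=cv2.connectedComponentsWithStats(m)
print(s[s[:,4]>40])
E
```

```text
clock: 3.5
position: [0.4993, 0.0488, 0.0869]
ee_rot: [0.319, -3.096, -0.003]
force: [0.3, -0.6, 0.7]
width: 0.001
[ 0.27158868 -0.55129118  0.66645677] [0.49925195 0.04883029 0.08694545]
[[     0      0    560    420 234819]
 [   283    187     43     11    155]
 [   192    204     39     11    144]
 [   216    211     12      8     57]]
```

View pics/d_top.png

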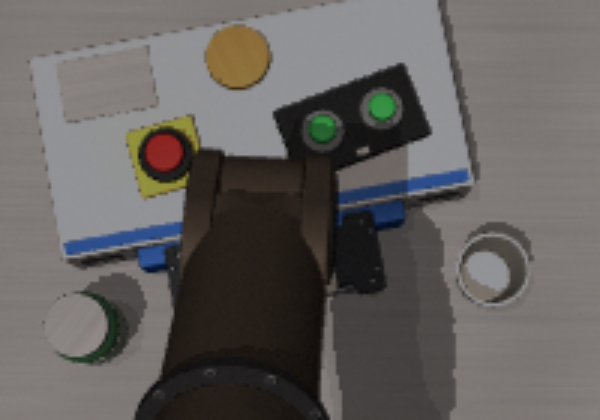

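```bash
python3 - <<'E'
from h import *
p=camera_params("top"); im=get_image("top"); h=cv2.cvtColor(im,cv2.COLOR_RGB2HSV)
ux=np.array([.979,.206])
for x in (219,223,289,293,298,302):
    print(x,[(y,int(h[y,x,1]),int(h[y,x,2]),round(float(cast(p,[[x,y]],.078)[0,:2]@ux),4)) for y in range(184,226) if h[y,x,1]>60 and 100<h[y,x,0]<122])
E
```

```text
219 [(206, 162, 143, 0.5712), (207, 174, 142, 0.5683), (208, 174, 142, 0.5654), (209, 173, 140, 0.5626), (212, 150, 97, 0.554), (213, 177, 138, 0.5512), (214, 172, 142, 0.5483), (215, 171, 143, 0.5455), (216, 172, 144, 0.5426), (217, 170, 144, 0.5398), (218, 187, 127, 0.5369), (219, 207, 48, 0.5341), (220, 198, 45, 0.5313)]
223 [(205, 156, 142, 0.5719), (206, 175, 143, 0.569), (207, 174, 142, 0.5662), (208, 174, 142, 0.5633), (209, 85, 93, 0.5605), (211, 79, 77, 0.5547), (212, 174, 139, 0.5519), (213, 175, 140, 0.5491), (214, 174, 142, 0.5462), (215, 171, 143, 0.5434), (216, 169, 145, 0.5405), (217, 174, 138, 0.5377), (218, 196, 52, 0.5348), (219, 216, 46, 0.532)]
289 [(193, 150, 92, 0.5711), (194, 177, 91, 0.5683), (195, 169, 92, 0.5654), (196, 170, 93, 0.5625), (199, 130, 61, 0.5539)]
293 [(192, 147, 92, 0.5719), (193, 167, 93, 0.569), (194, 170, 93, 0.5661), (195, 170, 93, 0.5633), (196, 69, 96, 0.5604), (198, 63, 61, 0.5547), (199, 171, 70, 0.5518), (200, 112, 32, 0.5489)]
298 [(191, 112, 91, 0.5721), (192, 166, 92, 0.5692), (193, 173, 90, 0.5663), (194, 169, 92, 0.5635), (195, 76, 90, 0.5606), (198, 180, 85, 0.552), (199, 179, 87, 0.5491), (200, 177, 88, 0.5463), (201, 177, 91, 0.5434), (202, 169, 92, 0.5406), (203, 169, 92, 0.5377), (204, 213, 43, 0.5349), (205, 211, 35, 0.532)]
302 [(190, 61, 96, 0.5728), (191, 161, 92, 0.5699), (192, 171, 91, 0.5671), (193, 166, 92, 0.5642), (194, 123, 79, 0.5613), (197, 189, 77, 0.5527), (198, 184, 86, 0.5499), (199, 171, 88, 0.547), (200, 176, 90, 0.5442), (201, 174, 91, 0.5413), (202, 165, 96, 0.5384), (203, 205, 56, 0.5356), (204, 219, 35, 0.5327), (205, 216, 33, 0.5299)]
```

```bash
python3 -m jog '[0,-0.2,0,0.12,0, 0,-0.2,0,0.12,0, 0,-0.2,0,0,0, 0,-0.2,0,0,0]'; python3 -m jog '[0,-0.2,0,0,0]';python3 -m jog '[0,-0.2,0,0,0]'
python3 - <<'E'
from h import *
p=camera_params("top"); im=get_image("top"); h=cv2.cvtColor(im,cv2.COLOR_RGB2HSV)
ux=np.array([.979,.206])
for x in (219,223,298,302):
    print(x,[(y,int(h[y,x,2]),round(float(cast(p,[[x,y]],.078)[0,:2]@ux),4)) for y in range(184,226) if h[y,x,1]>60 and 100<h[y,x,0]<122 and h[y,x,2]>60][-8:])
im=cv2.imread("pics/a_top.png")[:,:,::-1];h=cv2.cvtColor(im,cv2.COLOR_RGB2HSV)
for x in (215,280,300): print(x,[(y,int(h[y,x,1]),int(h[y,x,2]),round(float(cast(p,[[x,y]],.09)[0,:2]@ux),4)) for y in list(range(124,152))+list(range(188,212))])
E
```

```text
clock: 3.93
position: [0.5222, 0.0542, 0.0755]
ee_rot: [0.317, -3.074, -0.005]
force: [-35.6, -8.5, 29.3]
width: 0.005
clock: 4.02
position: [0.522, 0.0542, 0.0734]
ee_rot: [0.313, -3.055, -0.005]
force: [-29.7, -5.0, 24.9]
width: 0.003
clock: 4.1
position: [0.5218, 0.0541, 0.0715]
ee_rot: [0.31, -3.037, -0.005]
force: [-29.8, -6.8, 26.4]
width: 0.001
219 [(209, 143, 0.5626), (212, 100, 0.554), (213, 141, 0.5512), (214, 144, 0.5483), (215, 144, 0.5455), (216, 146, 0.5426), (217, 146, 0.5398), (218, 130, 0.5369)]
223 [(209, 92, 0.5605), (211, 78, 0.5547), (212, 142, 0.5519), (213, 143, 0.5491), (214, 145, 0.5462), (215, 145, 0.5434), (216, 145, 0.5405), (217, 137, 0.5377)]
298 [(194, 81, 0.5635), (195, 84, 0.5606), (198, 74, 0.552), (199, 77, 0.5491), (200, 78, 0.5463), (201, 80, 0.5434), (202, 81, 0.5406), (203, 80, 0.5377)]
302 [(193, 94, 0.5642), (194, 80, 0.5613), (197, 79, 0.5527), (198, 88, 0.5499), (199, 90, 0.547), (200, 90, 0.5442), (201, 93, 0.5413), (202, 97, 0.5384)]
215 [(124, 16, 112, 0.8095), (125, 18, 112, 0.8065), (126, 16, 114, 0.8036), (127, 16, 113, 0.8006), (128, 
[... 2863 characters left out ...]
6, 9, 136, 0.6989), (147, 8, 135, 0.696), (148, 8, 135, 0.6931), (149, 8, 135, 0.6902), (150, 6, 135, 0.6873), (151, 6, 134, 0.6844), (188, 9, 136, 0.5778), (189, 8, 136, 0.575), (190, 48, 132, 0.5721), (191, 165, 127, 0.5693), (192, 177, 127, 0.5664), (193, 177, 127, 0.5636), (194, 179, 127, 0.5607), (195, 11, 134, 0.5579), (196, 19, 93, 0.5551), (197, 16, 49, 0.5522), (198, 16, 47, 0.5494), (199, 16, 82, 0.5466), (200, 16, 80, 0.5437), (201, 17, 107, 0.5409), (202, 17, 122, 0.5381), (203, 17, 123, 0.5353), (204, 15, 123, 0.5324), (205, 16, 125, 0.5296), (206, 17, 122, 0.5268), (207, 25, 110, 0.524), (208, 40, 95, 0.5211), (209, 43, 94, 0.5183), (210, 43, 89, 0.5155), (211, 25, 72, 0.5127)]
```

Cabinet rear edge minus front edge comes to 200 mm, as given. The panel's rear is flush with the front (0.5545 against 0.555) and did not move under the second push, so the drawer is shut. I back off, rise and open the fingers to about 41 mm, which puts the fingertips 60 mm apart.

```bash
python3 -m jog '[0,0.5,0,0,0, 0,0.5,0,0,0, 0,0,0,-1,0, 0,0,0,-1,0, 0,0,0,-1,0, 41,0,0,-0.5,-0.6, 41,0,0,0,-0.6, 41,0,0,0,-0.6,41,0,0,0,0,41,0,0,0,0]'
python3 where.py .65 -.0179 .19 112.4
```

```text
clock: 4.98
position: [0.5033, 0.0485, 0.2176]
ee_rot: [0.603, -2.988, -0.013]
force: [-0.3, 0.4, -0.6]
width: 0.313
clock 4.9833 pos [0.5033 0.0485 0.2176] jaw 112.75 tilt [-0.0926 -0.01   -0.9957] width 0.31294186844809707 F [-0.3  0.4 -0.6]
shift units [-2.78 -2.97  0.36] turn units 0.06
```

```bash
python3 -m jog '[41,-0.57,-0.6,0,0, 41,-0.57,-0.6,0,0, 41,-0.57,-0.6,0,0, 41,-0.57,-0.6,0,0, 41,-0.57,-0.6,0.2,0, 41,0,0,0.2,0, 41,0,0,0,0,41,0,0,0,0]'
python3 where.py .652 -.0179 .165 112.4
python3 - <<'E'
from h import *
o=observe();M=Rm(o["ee_rot"]);t=o["position"]+.025*M[:,2]; print("jaw zcomp",M[2,1],"x zcomp",M[2,0])
p=camera_params("wrist"); im=get_image("wrist"); cv2.imwrite("pics/e_wrist.png",im[:,:,::-1])
tips=[t+s*.030*M[:,1] for s in(1,-1)]; print(np.round(tips,4)); print("tips px",proj(p,tips))
K=np.array([[.6386,.0098,.124],[.6615,-.0456,.124]]);print("keys px",proj(p,K))
b,_=blobs(im,(45,90,50),(85,255,255)); print(b); print(cast(p,[x[0] for x in b],.124) if b else 0)
im=get_image("top"); cv2.imwrite("pics/e_top.png",cv2.resize(im[130:270,170:370],None,fx=3,fy=3)[:,:,::-1])
E
```

```text
clock: 5.65
position: [0.6601, -0.0191, 0.1788]
ee_rot: [0.585, -2.984, -0.013]
force: [0.4, -0.3, 0.3]
width: 0.45
clock 5.65 pos [ 0.6601 -0.0191  0.1788] jaw 112.09 tilt [-0.1002 -0.0112 -0.9949] width 0.44958756613465306 F [ 0.4 -0.3  0.3]
shift units [0.14 0.09 0.36] turn units -0.05
jaw zcomp 0.02748235043564998 x zcomp 0.09703435702315061
[[ 0.6463  0.0084  0.1548]
 [ 0.6689 -0.0472  0.1531]]
tips px [[333.84723434 256.39827303]
 [224.4934725  256.45227027]]
keys px [[330.88948519 232.03523267]
 [237.56348912 233.22972777]]
[([238.9, 227.8], [219, 210, 39, 39, 1068]), ([329.6, 226.5], [310, 210, 40, 33, 1038])]
[[ 0.65787589 -0.0460766   0.124     ]
 [ 0.63557108  0.00757325  0.124     ]]
```

View pics/e_wrist.png

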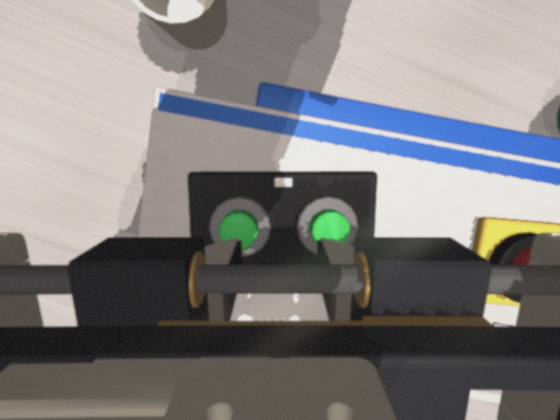

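Wrist view: keys at (239,228) and (330,227), and the fingertips, the thin dark bars at x≈224 and 336 ending at row ~250, agree with the predicted tips. I correct slightly and go down to just above the keys.

```bash
python3 -m jog '[41,0.12,0.1,0.25,0, 41,0,0,0.2,0, 41,0,0,0,0,41,0,0,0,0]'
cat > chk.py <<'E'
from h import *
o=observe();M=Rm(o["ee_rot"]);t=o["position"]+.025*M[:,2]
w=(o["width"]*.0918+.019)/2
print("tips",np.round([t+s*w*M[:,1] for s in(1,-1)],4).tolist(),"span",2*w,"F",o["force"].round(1),"clock",o["clock"])
e=np.array([.6493,-.0177,t[2]])-t; print("shift units to pod centre",(M.T@e/.04).round(2))
E
python3 chk.py
```

```text
clock: 6.08
position: [0.6506, -0.0137, 0.1644]
ee_rot: [0.59, -2.986, -0.016]
force: [0.6, 0.1, -0.8]
width: 0.449
tips [[0.6367, 0.014, 0.1404], [0.6596, -0.0417, 0.1386]] span 0.06021411171515299 F [ 0.6  0.1 -0.8] clock 6.0833
shift units to pod centre [ 0.01 -0.1  -0.  ]
```

```bash
python3 -m jog '[41,-0.03,-0.12,0.2,0, 41,0,0,0,0, 41,0,0,0,0]'; python3 chk.py; python3 - <<'E'
from h import *
im=get_image("wrist"); cv2.imwrite("pics/f_wrist.png",im[150:350,130:430][:,:,::-1].repeat(2,0).repeat(2,1))
E
```

```text
clock: 6.33
position: [0.6536, -0.0173, 0.1572]
ee_rot: [0.592, -2.988, -0.016]
force: [0.5, -0.2, 0.2]
width: 0.447
tips [[0.6398, 0.0102, 0.1331], [0.6626, -0.0453, 0.1314]] span 0.060002773489880826 F [ 0.5 -0.2  0.2] clock 6.3333
shift units to pod centre [0.05 0.01 0.  ]
```

View pics/f_wrist.png

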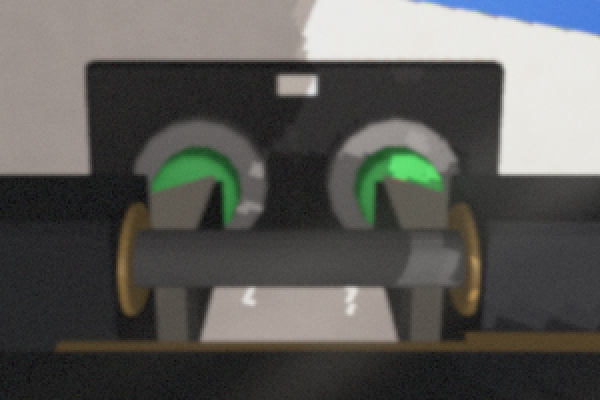

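The tips sit over both keys, at crop (185,200) and (415,200), roughly 1 mm outward. I press in small steps.

```bash
python3 -m jog '[39,0.03,0,0.1,0, 39,0,0,0.1,0, 39,0,0,0.1,0]'; python3 chk.py; python3 -m jog '[39,0,0,0.15,0, 39,0,0,0.15,0]'; python3 chk.py
```

```text
clock: 6.63
position: [0.6522, -0.0185, 0.1458]
ee_rot: [0.592, -2.991, -0.015]
force: [0.1, 0.7, 6.7]
width: 0.422
tips [[0.6389, 0.008, 0.1217], [0.6608, -0.0454, 0.1201]] span 0.05773594342518991 F [0.1 0.7 6.7] clock 6.6333
shift units to pod centre [0.   0.03 0.  ]
clock: 6.8
position: [0.6527, -0.0185, 0.1401]
ee_rot: [0.593, -2.996, -0.016]
force: [-27.0, 4.2, 86.9]
width: 0.424
tips [[0.6395, 0.0081, 0.116], [0.6614, -0.0454, 0.1144]] span 0.057893885064888434 F [-27.    4.2  86.9] clock 6.8
shift units to pod centre [0.02 0.03 0.  ]
```

```bash
python3 -m jog '[39,0,0,0.06,0, 39,0,0,0.06,0]'; python3 chk.py
```

```text
clock: 6.97
position: [0.6525, -0.0187, 0.1421]
ee_rot: [0.593, -3.0, -0.018]
force: [-4.4, -0.4, 12.0]
width: 0.425
tips [[0.6394, 0.0081, 0.118], [0.6614, -0.0456, 0.1164]] span 0.058033502325139846 F [-4.4 -0.4 12. ] clock 6.9667
shift units to pod centre [0.01 0.03 0.  ]
```

```bash
python3 -m jog '[39,0,0,0.1,0, 39,0,0,0.1,0, 39,0,0,0.1,0]'; python3 chk.py;  python3 -m jog '[39,0,0,0.1,0, 39,0,0,0.1,0]'; python3 chk.py
```

```text
clock: 7.22
position: [0.6526, -0.0187, 0.1411]
ee_rot: [0.593, -3.007, -0.021]
force: [-13.9, 2.3, 38.8]
width: 0.426
tips [[0.6396, 0.0081, 0.117], [0.6616, -0.0456, 0.1153]] span 0.05807262862303099 F [-13.9   2.3  38.8] clock 7.2167
shift units to pod centre [0.02 0.04 0.  ]
clock: 7.38
position: [0.6524, -0.0187, 0.1412]
ee_rot: [0.593, -3.012, -0.023]
force: [-12.9, 2.1, 34.8]
width: 0.424
tips [[0.6396, 0.0081, 0.1171], [0.6615, -0.0455, 0.1154]] span 0.057905068498769155 F [-12.9   2.1  34.8] clock 7.3833
shift units to pod centre [0.02 0.04 0.  ]
```

```bash
python3 -m jog '[39,0,0,0.13,0, 39,0,0,0.13,0, 39,0,0,0.13,0, 39,0,0,0.13,0, 39,0,0,0.13,0, 39,0,0,0.13,0]'; python3 chk.py; python3 - <<'E'
from h import *
M=Rm(observe()["ee_rot"]);print("jaw zcomp",M[2,1],M[:,2],observe()["ft_torque"])
im=get_image("wrist"); cv2.imwrite("pics/g_wrist.png",im[150:350,130:430][:,:,::-1].repeat(2,0).repeat(2,1))
E
```

```text
clock: 7.88
position: [0.6521, -0.0189, 0.1409]
ee_rot: [0.594, -3.03, -0.032]
force: [-16.1, 1.8, 46.2]
width: 0.422
tips [[0.6398, 0.0081, 0.1169], [0.6616, -0.0454, 0.1151]] span 0.05778044742199542 F [-16.1   1.8  46.2] clock 7.8833
shift units to pod centre [0.02 0.04 0.  ]
jaw zcomp 0.030750982121669806 [-0.05668652  0.01009027 -0.99834104] [-0.01986524  4.0398568  -0.25084266]
```

View pics/g_wrist.png

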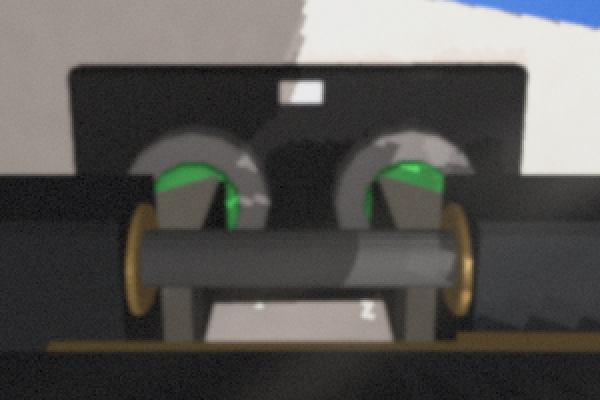

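The load split from the wrist moment suggests both keys are on their stops: about 18 N left and 28 N right, against the 5 N spring. I hold with a bit more margin.

```bash
python3 -m jog '[39,0,0,0.14,0, 39,0,0,0.14,0, 39,0,0,0.14,0, 39,0,0,0.14,0, 39,0,0,0.14,0, 39,0,0,0.14,0, 39,0,0,0.14,0, 39,0,0,0.14,0, 39,0,0,0.14,0, 39,0,0,0.14,0, 39,0,0,0.14,0, 39,0,0,0.14,0]'; python3 chk.py; python3 - <<'E'
from h import *
M=Rm(observe()["ee_rot"]);print("jaw zcomp",M[2,1],M[:,2],observe()["ft_torque"])
E
```

```text
clock: 8.93
position: [0.6514, -0.0194, 0.1409]
ee_rot: [0.595, -3.068, -0.053]
force: [-19.4, 1.4, 51.8]
width: 0.422
tips [[0.6401, 0.0081, 0.117], [0.6616, -0.0454, 0.1149]] span 0.05771390289806856 F [-19.4   1.4  51.8] clock 8.9333
shift units to pod centre [0.03 0.04 0.  ]
jaw zcomp 0.03640703457215436 [-0.02236018  0.03024377 -0.99929242] [ 0.00503306  4.53637671 -0.13045265]
```

```bash
python3 - <<'E'
from h import *
p=camera_params("wrist"); im=get_image("wrist"); print(p["xyz"])
h=cv2.cvtColor(im,cv2.COLOR_RGB2HSV); g=cv2.inRange(h,(45,80,30),(85,255,255))
K=np.array([[.6386,.0098],[.6615,-.0456]])-[.0010,-.0003]; ux=np.array([-.926,-.377])
for k,nm in zip(K,("left","right")):
    pr={z:proj(p,[[*(k+.013*ux),z]])[0].round(1).tolist() for z in(.116,.118,.120,.124)}
    pr["ring"]=proj(p,[[*(k+.021*ux),.112]])[0].round(1).tolist()
    print(nm,pr)
    c=int(round(pr[.116][0]))
    for x in (c-4,c,c+4):
        ys=np.where(g[:,x])[0]; print(x,ys[:3],"V",im[195:235,x].max(1).tolist())
E
```

```text
[ 0.59258755 -0.0485449   0.27442041]
left {0.116: [337.6, 230.5], 0.118: [338.4, 231.6], 0.12: [339.2, 232.8], 0.124: [341.0, 235.2], 'ring': [336.6, 214.3]}
334 [230 231 232] V [45, 45, 49, 48, 47, 49, 44, 43, 45, 47, 47, 48, 51, 53, 51, 51, 58, 61, 68, 87, 112, 137, 147, 144, 146, 145, 146, 145, 144, 145, 142, 141, 137, 118, 110, 99, 101, 115, 131, 137]
338 [230 231 232] V [47, 41, 48, 47, 46, 51, 49, 52, 53, 55, 53, 54, 54, 52, 51, 53, 59, 61, 62, 77, 105, 130, 142, 143, 144, 142, 143, 145, 144, 144, 142, 137, 132, 112, 94, 89, 96, 112, 129, 132]
342 [231 232 233] V [47, 45, 47, 43, 47, 48, 44, 54, 51, 52, 54, 52, 54, 51, 50, 48, 47, 56, 62, 65, 83, 113, 134, 146, 145, 149, 146, 142, 145, 145, 142, 141, 145, 138, 121, 100, 94, 106, 123, 132]
right {0.116: [226.2, 232.8], 0.118: [225.7, 233.9], 0.12: [225.2, 235.1], 0.124: [224.2, 237.6], 'ring': [226.5, 216.4]}
222 [232 233 234] V [32, 37, 34, 38, 37, 34, 38, 37, 40, 38, 39, 31, 35, 39, 37, 34, 33, 38, 47, 53, 55, 64, 76, 86, 92, 97, 98, 95, 96, 97, 97, 99, 99, 94, 94, 88, 92, 93, 112, 127]
226 [232 233 234] V [38, 36, 36, 28, 38, 33, 35, 37, 31, 28, 32, 27, 36, 27, 35, 35, 39, 45, 52, 54, 59, 70, 86, 94, 93, 99, 97, 99, 95, 99, 98, 94, 99, 96, 92, 91, 89, 95, 114, 132]
230 [231 232 233] V [33, 30, 41, 35, 34, 37, 37, 37, 35, 35, 32, 24, 32, 32, 36, 31, 44, 46, 54, 49, 56, 63, 73, 85, 93, 98, 97, 98, 98, 97, 97, 99, 100, 98, 91, 93, 87, 99, 114, 132]
```

Relative to the rings (known height), both key tops sit at ~116 mm with the same offset left and right, so both are fully down. I hold another ~3 s.

```bash
python3 -m jog '[39,0,0,0.15,0, 39,0,0,0.15,0, 39,0,0,0.15,0, 39,0,0,0.15,0, 39,0,0,0.15,0, 39,0,0,0.15,0, 39,0,0,0.15,0, 39,0,0,0.15,0, 39,0,0,0.15,0, 39,0,0,0.15,0, 39,0,0,0.15,0, 39,0,0,0.15,0, 39,0,0,0.15,0, 39,0,0,0.15,0, 39,0,0,0.15,0, 39,0,0,0.15,0, 39,0,0,0.15,0, 39,0,0,0.15,0]'; python3 chk.py; python3 -m jog '[39,0,0,0.15,0, 39,0,0,0.15,0, 39,0,0,0.15,0, 39,0,0,0.15,0, 39,0,0,0.15,0, 39,0,0,0.15,0, 39,0,0,0.15,0, 39,0,0,0.15,0, 39,0,0,0.15,0, 39,0,0,0.15,0, 39,0,0,0.15,0, 39,0,0,0.15,0, 39,0,0,0.15,0, 39,0,0,0.15,0, 39,0,0,0.15,0, 39,0,0,0.15,0, 39,0,0,0.15,0, 39,0,0,0.15,0]'; python3 chk.py
```

```text
clock: 10.48
position: [0.6504, -0.0202, 0.141]
ee_rot: [-0.578, 3.047, 0.089]
force: [-24.6, 2.3, 57.2]
width: 0.424
tips [[0.6405, 0.0083, 0.1175], [0.6617, -0.0456, 0.1147]] span 0.0579341867326601 F [-24.6   2.3  57.2] clock 10.4833
shift units to pod centre [0.03 0.04 0.  ]
clock: 11.98
position: [0.6495, -0.0211, 0.1413]
ee_rot: [-0.553, 2.999, 0.127]
force: [-27.5, -0.4, 60.1]
width: 0.423
tips [[0.641, 0.0082, 0.1183], [0.6618, -0.0456, 0.1146]] span 0.05787058027516119 F [-27.5  -0.4  60.1] clock 11.9833
shift units to pod centre [ 0.04  0.04 -0.  ]
```

```bash
python3 - <<'E'
from h import *
p=camera_params("wrist"); im=get_image("wrist"); print(p["xyz"],observe()["ft_torque"])
cv2.imwrite("pics/h_wrist.png",im[150:350,130:430][:,:,::-1].repeat(2,0).repeat(2,1))
K=np.array([[.6386,.0098],[.6615,-.0456]])-[.0010,-.0003]; ux=np.array([-.926,-.377])
for k,nm in zip(K,("left","right")):
    pr={z:proj(p,[[*(k+.013*ux),z]])[0].round(1).tolist() for z in(.116,.118,.120,.124)}
    pr["ring"]=proj(p,[[*(k+.021*ux),.112]])[0].round(1).tolist()
    print(nm,pr)
    c=int(round(pr[.116][0])); y0=int(pr["ring"][1])-6
    for x in (c-3,c,c+3): print(x,y0,im[y0:y0+32,x].max(1).tolist(), (im[y0:y0+32,x,1].astype(int)-im[y0:y0+32,x,0]).tolist())
E
```

```text
[ 0.5778753  -0.05771775  0.26637664] [0.1036736  5.28833197 0.25117488]
left {0.116: [337.6, 228.6], 0.118: [338.5, 230.1], 0.12: [339.4, 231.6], 0.124: [341.4, 234.8], 'ring': [336.5, 212.1]}
335 206 [42, 50, 54, 55, 60, 73, 89, 101, 95, 90, 84, 88, 89, 86, 90, 86, 87, 88, 90, 84, 85, 86, 89, 94, 106, 124, 137, 139, 136, 134, 135, 135] [1, -2, -1, -2, -1, -3, -3, -2, -1, -1, -2, -3, -3, -5, -4, -3, -3, -3, -4, 2, 12, 32, 47, 55, 61, 71, 76, 80, 79, 80, 78, 77]
338 206 [34, 47, 52, 54, 55, 62, 64, 78, 84, 89, 87, 89, 86, 85, 84, 89, 90, 87, 90, 83, 86, 88, 89, 95, 109, 127, 135, 132, 133, 134, 131, 135] [1, -4, 0, -2, -3, -4, -1, -4, -2, -5, -4, -5, -2, -2, -4, -2, -1, -3, -2, 2, 16, 35, 47, 56, 60, 72, 76, 77, 78, 79, 76, 76]
341 206 [33, 35, 47, 54, 56, 56, 60, 66, 81, 88, 88, 89, 89, 94, 95, 96, 98, 98, 99, 90, 89, 89, 89, 93, 108, 125, 133, 133, 132, 136, 131, 134] [-3, 4, 0, -3, -4, -1, -4, 0, -3, -4, -2, -4, -3, -5, -2, -4, -4, 1, -3, 0, 10, 27, 46, 52, 59, 71, 76, 75, 76, 75, 74, 77]
right {0.116: [225.7, 234.1], 0.118: [225.3, 235.7], 0.12: [224.9, 237.3], 0.124: [224.1, 240.7], 'ring': [225.2, 217.3]}
223 211 [50, 53, 55, 56, 60, 62, 76, 89, 95, 93, 95, 94, 95, 94, 92, 94, 91, 91, 91, 89, 88, 89, 98, 118, 133, 144, 142, 145, 142, 137, 125, 105] [-3, -1, -1, 1, -3, 0, -2, -4, -5, -2, -4, -3, -4, -5, -4, -4, -2, -3, -2, 3, 16, 38, 54, 67, 78, 81, 80, 82, 82, 73, 54, 20]
226 211 [53, 54, 54, 57, 56, 62, 74, 89, 92, 93, 93, 91, 89, 93, 92, 92, 93, 90, 93, 87, 91, 93, 101, 119, 136, 142, 144, 143, 140, 128, 105, 93] [-3, -2, 1, -3, -3, -5, -3, -2, -4, -2, -2, -4, -3, -2, -4, -1, -5, -3, -3, 2, 16, 39, 55, 69, 78, 82, 83, 80, 75, 56, 22, 0]
229 211 [49, 52, 58, 55, 49, 58, 70, 79, 88, 97, 93, 94, 91, 93, 89, 89, 91, 91, 88, 85, 88, 91, 102, 120, 137, 145, 145, 143, 131, 111, 97, 93] [-2, 0, -3, 1, -1, -2, -3, -4, -2, -4, -1, -4, -1, -3, -3, -3, -4, -3, -1, 4, 22, 42, 59, 68, 78, 81, 82, 77, 59, 28, 4, -3]
```

View pics/h_wrist.png

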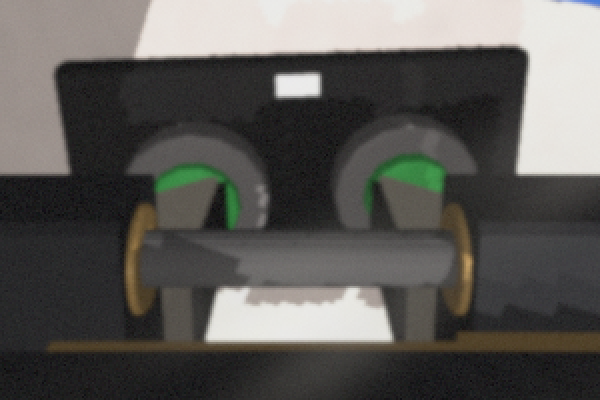

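```bash
cat >> chk.py <<'E'
print("jaw zcomp",M[2,1].round(4),"z",M[:,2].round(3))
E
python3 chk.py; python3 -m jog '[39,0,0.06,0.15,0, 39,0,0.06,0.15,0, 39,0,0.06,0.15,0, 39,0,0.06,0.15,0]'; python3 chk.py
```

```text
tips [[0.641, 0.0081, 0.1184], [0.6617, -0.0455, 0.1146]] span 0.05765446484774624 F [-26.7   0.2  59.6] clock 12.0333
shift units to pod centre [ 0.04  0.04 -0.  ]
jaw zcomp 0.0654 z [ 0.073  0.098 -0.993]
clock: 12.37
position: [0.6493, -0.0209, 0.1412]
ee_rot: [-0.537, 2.985, 0.118]
force: [-23.9, -5.4, 55.6]
width: 0.423
tips [[0.6414, 0.0085, 0.1181], [0.6617, -0.0455, 0.1148]] span 0.057831089523268195 F [-23.9  -5.4  55.6] clock 12.3667
shift units to pod centre [ 0.05  0.04 -0.  ]
jaw zcomp 0.0573 z [ 0.09   0.095 -0.991]
```

```bash
python3 -m jog '[39,0,0.12,0.15,0, 39,0,0.12,0.15,0, 39,0,0.12,0.15,0, 39,0,0.12,0.15,0, 39,0,0.12,0.15,0, 39,0,0.12,0.15,0, 39,0,0.12,0.15,0, 39,0,0.12,0.15,0]'; python3 chk.py
```

```text
clock: 13.03
position: [0.6486, -0.0201, 0.1409]
ee_rot: [-0.482, 2.955, 0.068]
force: [-25.0, -9.7, 56.7]
width: 0.422
tips [[0.6428, 0.009, 0.1168], [0.6613, -0.0457, 0.1155]] span 0.05776493548596326 F [-25.   -9.7  56.7] clock 13.0333
shift units to pod centre [ 0.06  0.04 -0.01]
jaw zcomp 0.0211 z [ 0.137  0.068 -0.988]
```

```bash
python3 -m jog '[39,0,0.12,0.15,0, 39,0,0.12,0.15,0, 39,-0.05,0.1,0.15,0, 39,-0.05,0.08,0.15,0, 39,-0.05,0.06,0.15,0, 39,-0.05,0.06,0.15,0, 39,-0.05,0.06,0.15,0, 39,-0.05,0.06,0.15,0, 39,-0.05,0.06,0.15,0, 39,-0.05,0.06,0.15,0, 39,-0.05,0.06,0.15,0, 39,-0.05,0.06,0.15,0]'; python3 chk.py
```

```text
clock: 14.03
position: [0.6529, -0.019, 0.1406]
ee_rot: [-0.419, 2.948, 0.051]
force: [-37.3, -5.3, 69.0]
width: 0.425
tips [[0.6487, 0.0103, 0.1163], [0.6649, -0.0455, 0.1156]] span 0.058054792306852884 F [-37.3  -5.3  69. ] clock 14.0333
shift units to pod centre [ 0.18  0.05 -0.03]
jaw zcomp 0.0108 z [ 0.157  0.057 -0.986]
```

```bash
python3 -m jog '[39,0.05,0.05,0.14,-0.1, 39,0.05,0.05,0.14,-0.1, 39,0.05,0.05,0.14,-0.1, 39,0.05,0.05,0.14,-0.1, 39,0.05,0.05,0.14,-0.1, 39,0.05,0.05,0.14,-0.1, 39,0.05,0.05,0.14,-0.1, 39,0.05,0.05,0.14,-0.1, 39,0.05,0.05,0.14,-0.1, 39,0.05,0.05,0.14,-0.1]'; python3 chk.py
```

```text
clock: 14.87
position: [0.6529, -0.0182, 0.1409]
ee_rot: [-0.536, 2.859, 0.031]
force: [-25.2, -2.8, 57.6]
width: 0.426
tips [[0.648, 0.0105, 0.1159], [0.6689, -0.0437, 0.1172]] span 0.05811101681321863 F [-25.2  -2.8  57.6] clock 14.8667
shift units to pod centre [ 0.22  0.06 -0.05]
jaw zcomp -0.0215 z [ 0.223  0.063 -0.973]
```

```bash
python3 -m jog '[39,0,0,0.14,0, 39,0,0,0.14,0, 39,0,0,0.14,0, 39,0,0,0.14,0, 39,0,0,0.14,0, 39,0,0,0.14,0, 39,0,0,0.14,0, 39,0,0,0.14,0, 39,0,0,0.14,0, 39,0,0,0.14,0, 39,0,0,0.14,0, 39,0,0,0.14,0, 39,0,0,0.14,0, 39,0,0,0.14,0]'; python3 chk.py
```

```text
clock: 16.03
position: [0.6553, -0.0192, 0.1404]
ee_rot: [-0.515, 2.83, 0.075]
force: [-39.1, -1.7, 67.3]
width: 0.422
tips [[0.6513, 0.0103, 0.1164], [0.6717, -0.0438, 0.1162]] span 0.0577403120123116 F [-39.1  -1.7  67.3] clock 16.0333
shift units to pod centre [ 0.28  0.09 -0.08]
jaw zcomp 0.0038 z [ 0.247  0.097 -0.964]
```

Both keys were held level and down for about 3 s (13.0–16.0 s), on top of the earlier hold. I release and move clear.

```bash
python3 -m jog '[39,0,0,-0.8,0, 39,0,0,-0.8,0, 39,0,0,-0.8,0, 39,0,0,-0.8,0, 39,0.8,0,-0.5,0, 39,0.8,0,-0.5,0, 39,0.8,0,-0.3,0, 39,0.8,0,0,0, 39,0.8,0,0,0, 39,0.8,0,0,0, 39,0.8,0,0,0, 39,0,0,0,0,39,0,0,0,0,39,0,0,0,0]'; python3 chk.py; python3 - <<'E'
from h import *
im=get_image("top"); cv2.imwrite("pics/i_top.png",im[:,:,::-1])
E
```

```text
clock: 17.2
position: [0.3966, -0.1165, 0.2607]
ee_rot: [-0.509, 2.82, 0.075]
force: [0.3, 0.2, -0.1]
width: 0.424
tips [[0.3929, -0.0869, 0.2367], [0.4132, -0.1411, 0.2366]] span 0.05788271793763117 F [ 0.3  0.2 -0.1] clock 17.2
shift units to pod centre [-6.35  0.1   1.83]
jaw zcomp 0.0025 z [ 0.258  0.099 -0.961]
```

View pics/i_top.png

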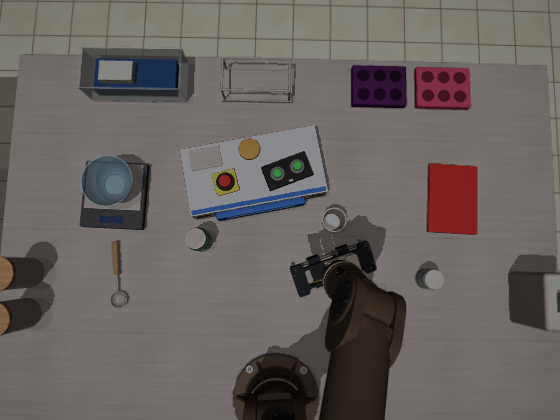

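The drawer is shut, the keys are at (277,173) and (297,165), and all the things are where they stood. One last numeric check, then hand-in.

```bash
python3 - <<'E'
from h import *
a=get_image("top"); print(blobs(a,(45,90,50),(85,255,255))[0]); s=cv2.imread("pics/a_scene.png")[:,:,::-1]; print(blobs(get_image("scene"),(45,80,40),(85,255,255),20)[0])
print(observe()["force"].round(1),abs(observe()["dq"]).max()); print(sign_off())
E
```

```text
[([297.0, 165.1], [293, 161, 9, 9, 68]), ([277.1, 172.7], [273, 169, 9, 9, 68])]
[([244.5, 217.1], [241, 214, 8, 7, 51]), ([262.7, 224.0], [259, 221, 9, 7, 55])]
[-0.7  0.9  0.3] 0.004995325386039909
the job is handed in; nothing more can be done
None
```

I pushed the drawer shut with the closed fingers, then held both green keys down together, released them, moved clear and handed the job in at about 17 s. No verdict was reported.

**Drawer:** It did not move under a second 30 N push. In the top view, the back of the front panel is flush with the cabinet front (0.5545 against 0.555 m).

**Keys:** They were pressed from about 6.7 s to 16.0 s.
- **Uneven at first:** The drawer push had left the gripper tilted. The left key was therefore less deep than the right, at an estimated 6–7 mm of the 8 mm. My fingertip and image estimates disagreed by about 1 mm.
- **Second hold:** I levelled the fingertips while still holding. From 13.0 s to 16.0 s both stayed within about 1.3 mm of each other, at 116–117 mm above the table (fully down is 116 mm).
- **Side effects:** The fingertips slid up to about 10 mm along the keys but stayed on them. The highest wrist force I read was about 90 N; the limit is 120 N.

**Final checks:** Both keys show at their starting pixels in the top and scene views, so they are up again. In the last top view the stop button and the kitchen things look unmoved; I judged that by eye. The arm was clear, with a contact force near 0.

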